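# Turn a driver board over in the flip jig

### The arm

A 6-joint arm with a two-finger parallel gripper is mounted at the origin on the work surface. World frame = base frame: x ahead of the robot, y to its left, z up, the work surface at z = 0. Lengths are in m, angles in rad, forces in N, time in s.
With the tool pointing down it reaches from about 0.325 to 0.9 m from the base axis. Payload 6.1 kg.
Tool frame: the origin (TCP) lies midway between the tips of the shut fingers; the grasp point (between the pads) lies 19 mm behind it; x points along the fingers, y is the direction in which the jaws open and shut, and the axes are right-handed (so a half turn about x gives the same grasp; the last joint's range is limited). The gripper opens to 87 mm and grips with 3 to 60 N. Pads are 19 mm wide; open, the fingers measure 117 mm over their backs; the gripper's body (75 mm by 190 mm) begins 51 mm behind the grasp point.
Start: joints at [-1.326, 0.22, 1.526, -0, 1.395, -0.126], TCP at [0.226, -0.583, 0.223] pointing down, gripper open.
Joint ranges: [-2.98, 2.98], [-0.91, 2.08], [0.09, 2.57], [-1.24, 4.39], [0.2, 2.65], [-2.68, 2.68]. Speed limits (rad/s): [2.57, 2.57, 3.01, 3.14, 3.14, 3.14].

### API

Orientations are given as a unit quaternion [w, x, y, z].
In Python, from bench import sensors, eyes, order gives the robot as it stands.
- The arm moves only by the tool apply_moves, never from a script. Its argument "series" is a list of rows, each an object of numbers: "wx", "wy", "wz": the turn, a rotation vector about the world's x, y, z in rad; "dx", "dy", "dz": the shift along the world's x, y, z in units of 40 mm (1.0 is 40 mm); "fingers": the finger opening in mm, from 0 to 87. A call has 1 to 12 rows; each row shifts and turns the commanded pose from where the row before left it; what a row does not reach is not made up. A row lasts 1/8 s, in which the tool goes at most 62.5 mm and 10.7 degrees, less where a joint would pass 70% of its speed; a pose out of reach is approached as far as the arm can. A call is refused whole if a number of a shift passes 1 or a number of a turn 0.188, either way. A call with a gripper value outside its range is refused whole. The fingers move at their own pace and stop on an object; "newtons" is the grip in N (left out, the last holds). Time passes only in rows, so rows that do not move let the fingers close. It gives the time, the measured TCP pose, the force and the opening at its end, in the units of the state.
- sensors.get_state(): the state, without advancing time (a new reading comes with each control period).
- eyes.get_image(name): name is "scene" or "top"; returns the picture (384x512x3 uint8, red, green, blue); there is no depth.
- eyes.camera_params(name): a dict with "vertical_fov" (degrees; the focal length in pixels is half the picture's height over the tangent of half this angle, whatever the lens; pixels are square), "cx", "cy" (the principal point, pixels), "rvec" (rotation vector, rad) and "tvec" (3), from world to camera coordinates, as OpenCV has them. Camera axes: x right, y down, z forward; pixel columns grow to the right and rows downward; lengths in m; the calibration is good to about 2 mm. A picture is of the moment at which its call begins. camera_params takes no time and is no camera call.
- order.job_done(): hands the job in, once; it reports no verdict.
The state is a dict: "clock": time; "joint_positions": joint angles; "dq": joint speeds; "joint_torque": joint torques, N m; "tcp_pos": TCP position; "tcp_rot": TCP orientation; "force": force on the tool from outside, world axes, zero at the start; "torque": the same for the moment, N m; "opening": finger opening in m.
Only numpy, scipy, OpenCV 4.12 (cv2) and the standard library are available. Lean on these libraries where they do the work, as an engineer would, in place of code of your own. Each camera call takes 0.05 s, during which the arm holds its last target.

### The job

Lay the large circuit board with the finned heatsink, heatsink up, in the open frame of the jig's hinged swing plate. Then swing the plate, which has a bar for a grip, all the way over, so that the board drops face-down into the nest on the other side, ready for soldering, and leave the plate lying there.

Things in the scene. Friction and masses are not known exactly. Their poses are not given: they have to be found in the camera images.
- board: Green circuit board 90 (x) x 56 (y) x 4 mm with one finned aluminium heatsink, 40 (x) x 26 (y) x 36 mm high, centred on top; 120 g. Origin: centre of its underside; z out through the heatsink, up at the start. Hold it across the heatsink's 26 mm, fingertips 5 mm or more above the green board. Not the smaller board with a small heatsink, nor the equal-sized one with two round black cans.
- jig: Flip jig fixed to the bench. Origin: centre of its 170 (x) x 220 (y) mm base, on the bench, under the hinge; z up. Hinge along x at z = 60 mm; pillars at x = +-68, top z = 73. Swing plate starts on the +y side. Nest on the -y side, centre x 0, y -52: ledge at z = 51, 6 mm play; the board drops 5 mm into it, heatsink hanging down, its underside then on top at z = 55.
- bar (a point): Middle of the swing plate's round steel bar: 12 mm thick, 84 mm long, parallel to the hinge and 130 mm from it, with an arm to the frame at each end; 68 mm free between the arms, 30 mm between bar and frame. In the jig's frame it is at y = 130 cos q, z = 60 + 130 sin q (mm, q the plate's angle). Pinch it from above, fingers across it; it turns between the fingers during the swing.
- flipper (a joint): Swing plate angle, rad: 0 level on the jig's +y side (start), 3.14 lying over the nest; stops at both. At 0 its open frame takes the board at jig x 0, y 52, long side along x, either way round, underside at z = 60; locators rise 8 mm above that, 5 mm play. Keepers turn over the board by themselves in the swing. Damped hinge; 0.35 kg; let go, it sinks to the nearer side.
There are look-alikes about, which are no part of the job. Leave any pink or yellow look-alike of the board alone.

How it is judged:
On the way, in this order (a step that is already met when the one before it is completed fails the run):
1. the board lies heatsink up in the frame of the swing plate, plate still down (y of board in the frame of jig between 0.037 and 0.067 m and x of board in the frame of jig between -0.015 and 0.015 m and z of board in the frame of jig between 0.055 and 0.065 m and angle between board's own z axis and vertical below 0.17 rad and value of joint flipper below 0.1 rad and contact force between the fingers and board below 0.1 N), for 0.2 s.
2. the plate stands up with the board in it (value of joint flipper between 1.2 and 2.2 rad and z of board in the frame of jig above 0.08 m and angle between board's own z axis and vertical above 0.9 rad and contact force between the fingers and board below 0.1 N).
At the end, for the whole second after the job is handed in: The swing plate lies over the nest (beyond 3.0 rad) and the board lies at rest in the nest face-down: level within 10 degrees, centred within 15 mm each way, square within 11 degrees, its upper (solder) side 55 mm above the bench within 5 mm (value of joint flipper above 3 rad and y of board in the frame of jig between -0.067 and -0.037 m and x of board in the frame of jig between -0.015 and 0.015 m and z of board in the frame of jig between 0.05 and 0.06 m and angle between board's own z axis and vertical above 2.96 rad and angle between the x axis of board and the x axis of jig, either way round below 0.2 rad and linear speed of board below 0.02 m/s); the robot touches nothing.
It also fails if it takes over 64 s, if anything falls off the work surface, if the arm or the gripper's body presses on something with over 40 N, if the wrist force passes 120 N, or if a joint passes its speed limit or range.

## Working session

There is one attempt and no reset: what is moved stays moved. The work goes in short steps, Python scripts to look and compute and a tool call to move; the robot and the scene stay as the last step left them, time stands still between calls to the robot, and variables do not carry over. Pictures are saved under pics/ and viewed, and the job is handed in when it is done.

Besides the shell and the picture viewer there is one more tool, called after "Request:" by a JSON object that holds its "method" and its "body", one argument or row to a line. apply_moves: Moves the arm, as the interface text tells. Its arguments: {"type":"object","properties":{"series":{"type":"array","items":{"type":"object","properties":{"wx":{"type":"number"},"wy":{"type":"number"},"wz":{"type":"number"},"dx":{"type":"number"},"dy":{"type":"number"},"dz":{"type":"number"},"fingers":{"type":"number"}}}},"newtons":{"type":"number"}},"required":["series"]}

```bash
ls; mkdir -p pics; python3 - <<'E'
from bench import sensors, eyes, order
import cv2
for n in("scene","top"):
    im=eyes.get_image(n); cv2.imwrite(f"pics/{n}0.png",im[:,:,::-1]); print(n,eyes.camera_params(n))
print(sensors.get_state())
E
```

```text
pics
scene {'vertical_fov': 50.37370288227057, 'cx': 248.0704539997319, 'cy': 193.73340150363438, 'rvec': array([ 1.27674651,  2.00591451, -1.13094523]), 'tvec': array([ 0.25148252, -0.1635586 ,  1.30196547])}
top {'vertical_fov': 54.1162810836052, 'cx': 256.060077826147, 'cy': 189.07227165971784, 'rvec': array([ 2.16140374, -2.20777252,  0.12609958]), 'tvec': array([-0.0454881 ,  0.46687943,  1.00651565])}
{'clock': 0.1, 'joint_positions': array([-1.32612237e+00,  2.21165836e-01,  1.52751606e+00, -1.50996212e-05,
        1.39472318e+00, -1.26115720e-01]), 'dq': array([ 0.00236599, -0.00266352, -0.00063277, -0.00076296, -0.00113424,
        0.00057551]), 'joint_torque': array([ 1.65863976e-04, -4.95946634e+01, -3.88517976e+01,  7.01617333e-02,
        5.15586580e-02, -6.90742149e-05]), 'tcp_pos': array([ 0.22631102, -0.58196721,  0.22152492]), 'tcp_rot': array([-0.12970578, -0.69494581, -0.13098448,  0.69503223]), 'force': array([-0.30828798,  0.75703902,  0.49946271]), 'torque': array([ 0.04108311, -0.00801499, -0.00933957]), 'opening': 0.08694876428256962}
```

View pics/scene0.png

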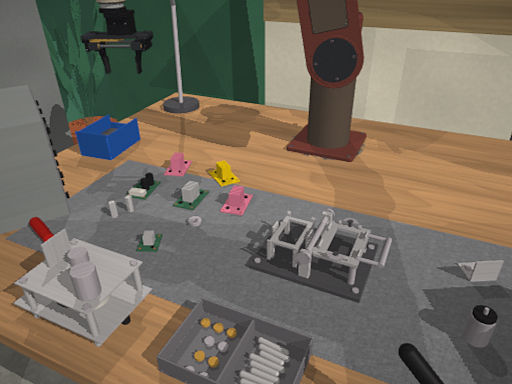

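View pics/top0.png

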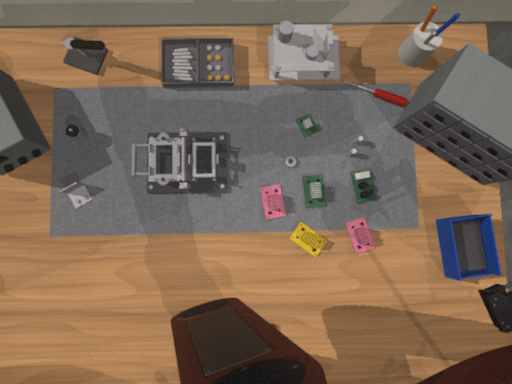

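Candidates (top view px): the green board with one large heatsink at (314,191) is the target. The others are the small green one (307,125), the green one with cans (363,185), pink (273,202) and (360,236), and yellow (308,239). I'll check the choice in a close crop.

```bash
cat > h.py <<'E'
import numpy as np, cv2
from bench import eyes
def cam(n):
    p=eyes.camera_params(n); f=192/np.tan(np.radians(p['vertical_fov']/2))
    K=np.array([[f,0,p['cx']],[0,f,p['cy']],[0,0,1]]); R=cv2.Rodrigues(p['rvec'])[0]; return K,R,np.array(p['tvec'])
def cast(n,uv,z):
    K,R,t=cam(n); uv=np.atleast_2d(uv).astype(float); d=(R.T@np.linalg.inv(K)@np.c_[uv,np.ones(len(uv))].T).T
    c=-R.T@t; s=(z-c[2])/d[:,2]; return c+s[:,None]*d
def proj(n,P):
    K,R,t=cam(n); return cv2.projectPoints(np.atleast_2d(np.asarray(P,float)),cv2.Rodrigues(R)[0],t,K,None)[0][:,0]
E
python3 - <<'E'
from h import *
im=cv2.imread("pics/top0.png"); s=cv2.imread("pics/scene0.png")
a=cv2.resize(im[120:210,130:240],None,fx=5,fy=5,interpolation=cv2.INTER_CUBIC);cv2.imwrite("pics/jigtop.png",a)
b=cv2.resize(im[100:250,250:390],None,fx=4,fy=4,interpolation=cv2.INTER_CUBIC);cv2.imwrite("pics/bdtop.png",b)
c=cv2.resize(s[190:300,240:400],None,fx=5,fy=5,interpolation=cv2.INTER_CUBIC);cv2.imwrite("pics/jigsc.png",c)
d=cv2.resize(s[140:260,100:270],None,fx=4,fy=4,interpolation=cv2.INTER_CUBIC);cv2.imwrite("pics/bdsc.png",d)
hsv=cv2.cvtColor(im,cv2.COLOR_BGR2HSV)
m=cv2.inRange(hsv,(40,60,20),(90,255,255)); m[:, :295]=0;m[:,335:]=0;m[:165]=0;m[215:]=0
cn,_=cv2.findContours(m,0,2); k=np.vstack(cn); r=cv2.minAreaRect(k); bx=cv2.boxPoints(r); print(r)
w=cast("top",bx,0.004);print(w.round(4)); print("c",w.mean(0), [np.linalg.norm(w[i]-w[i-1]) for i in range(4)], [np.degrees(np.arctan2(*(w[i]-w[i-1])[1::-1])) for i in range(4)])
g=im[120:210,130:240]
m=(cv2.inRange(im,(0,0,0),(58,58,58))); m[:, :140]=0;m[:,240:]=0;m[:125]=0;m[200:]=0
cv2.imwrite("pics/m.png",cv2.resize(m[120:210,130:240],None,fx=5,fy=5))
E
```

```text
((313.5689697265625, 190.8275909423828), (31.4742374420166, 19.93091583251953), 85.2363510131836)
[[ 0.5017 -0.1863  0.004 ]
 [ 0.5053 -0.2423  0.004 ]
 [ 0.4172 -0.2463  0.004 ]
 [ 0.4137 -0.1906  0.004 ]]
c [ 0.45949187 -0.21638062  0.004     ] [np.float64(0.08808739060016403), np.float64(0.056167526612929015), np.float64(0.08823251392008118), np.float64(0.055737808889305095)] [np.float64(2.8166039799161866), np.float64(-86.33408471359056), np.float64(-177.46119815877597), np.float64(93.524336136814)]
```

View pics/jigtop.png

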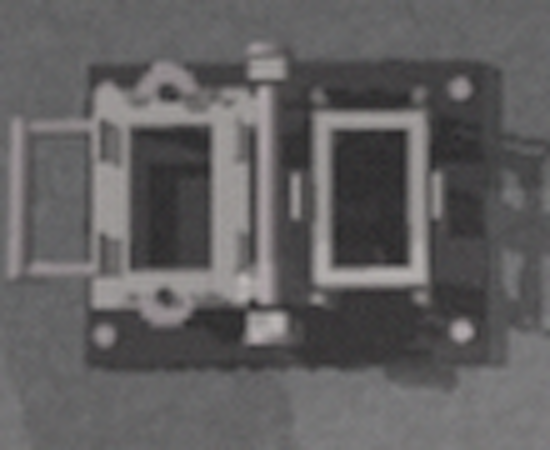

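View pics/bdtop.png

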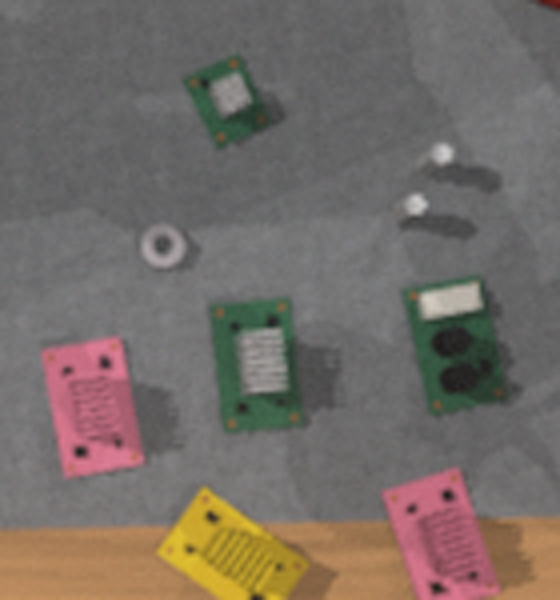

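View pics/jigsc.png

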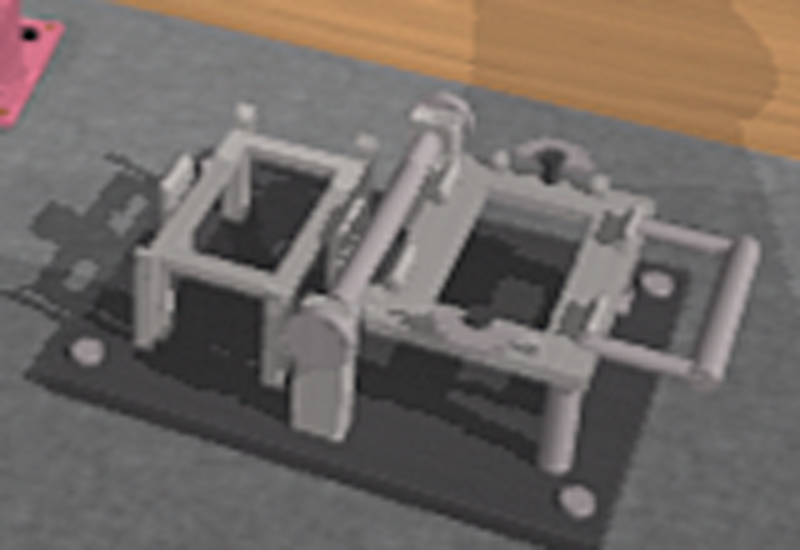

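View pics/bdsc.png

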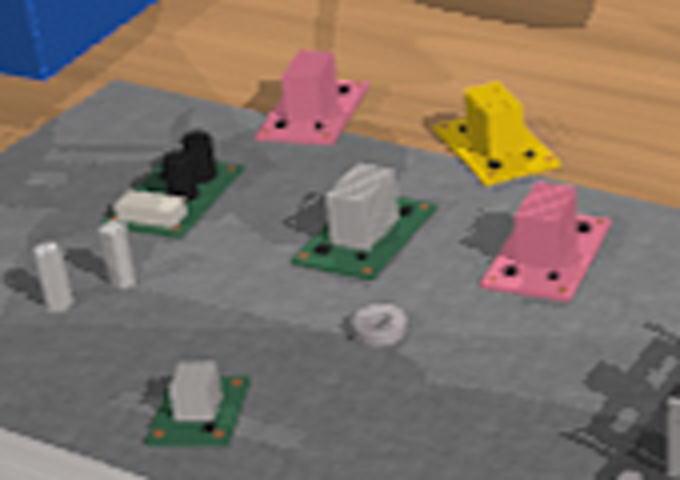

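View pics/m.png

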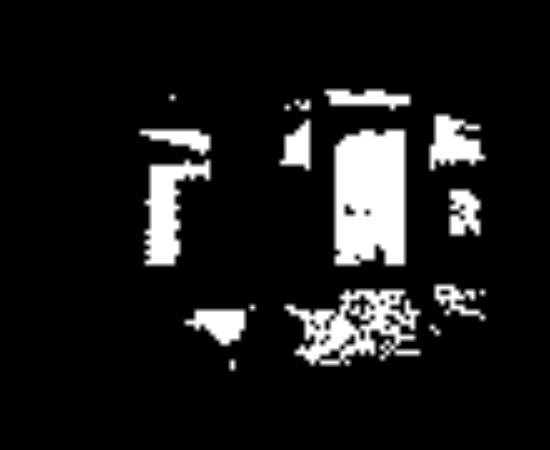

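```bash
python3 - <<'E'
from h import *
def c(*p): return (np.array(p,float)+.5)/5-.5+[130,120]
def cs(*p): return (np.array(p,float)+.5)/5-.5+[240,190]
np.set_printoptions(precision=4,suppress=True)
print("bar ends",cast("top",c((15.5,118),(15.5,278)),.064))
print("opening",cast("top",c((130,126),(213,126),(213,270),(130,270)),.06))
print("nest opening",cast("top",c((332,130),(408,130),(408,267),(332,267)),.051))
print("nest outer",cast("top",c((312,111),(428,111),(428,286),(312,286)),.051))
print("hinge rod",cast("top",c((265,85),(265,305)),.065))
print("pillars",cast("top",c((267,63),(267,325)),.073))
for z in(.0,.01): print("base",cast("top",c((88,65),(500,65),(503,366),(87,368)),z))
print("scene bar ends",cast("scene",cs((748,240),(708,378)),.064))
print("heatsink top bd", cast("top",[(250+241/4,100+330/4),(250+286/4,100+327/4),(250+288/4,100+390/4),(250+246/4,100+394/4)],.04))
E
```

```text
bar ends [[0.5899 0.2681 0.064 ]
 [0.5049 0.2674 0.064 ]]
opening [[0.5855 0.2091 0.06  ]
 [0.5847 0.1653 0.06  ]
 [0.5077 0.1654 0.06  ]
 [0.5085 0.2089 0.06  ]]
nest opening [[0.5833 0.1036 0.051 ]
 [0.5826 0.063  0.051 ]
 [0.5085 0.0638 0.051 ]
 [0.5093 0.1042 0.051 ]]
nest outer [[0.5939 0.1142 0.051 ]
 [0.5928 0.0522 0.051 ]
 [0.4981 0.0533 0.051 ]
 [0.4993 0.1148 0.051 ]]
hinge rod [[0.6052 0.1369 0.065 ]
 [0.488  0.1374 0.065 ]]
pillars [[0.615  0.1344 0.073 ]
 [0.4766 0.135  0.073 ]]
base [[0.6338 0.2473 0.    ]
 [0.6299 0.0154 0.    ]
 [0.4589 0.0165 0.    ]
 [0.4625 0.2471 0.    ]]
base [[0.6313 0.2446 0.01  ]
 [0.6274 0.015  0.01  ]
 [0.458  0.016  0.01  ]
 [0.4616 0.2444 0.01  ]]
scene bar ends [[0.5074 0.2659 0.064 ]
 [0.5929 0.2664 0.064 ]]
heatsink top bd [[ 0.479  -0.2018  0.04  ]
 [ 0.4805 -0.2324  0.04  ]
 [ 0.4378 -0.2321  0.04  ]
 [ 0.4357 -0.2036  0.04  ]]
```

```bash
cat >> h.py <<'E'
from scipy.spatial.transform import Rotation as Ro
from bench import sensors
def go(P,yaw):
    """tool x down, tool y along world +-y rotated by yaw(rad)"""
    s=sensors.get_state(); q=s['tcp_rot']; R=Ro.from_quat([q[1],q[2],q[3],q[0]])
    best=None
    for sg in(1,-1):
        x=np.array([0,0,-1.]); y=sg*np.array([-np.sin(yaw),np.cos(yaw),0]); T=Ro.from_matrix(np.c_[x,y,np.cross(x,y)])
        rv=(T*R.inv()).as_rotvec()
        print("rotvec",sg,rv.round(4))
    print("pos",s['tcp_pos'].round(4),"d units",((np.array(P)-s['tcp_pos'])/.04).round(3),"j",s['joint_positions'].round(3),"F",s['force'].round(2),"op",s['opening'],s['clock'])
E
python3 -c "
from h import *
go([.4595,-.2164,.12],np.radians(3.1))"
```

```text
rotvec 1 [ 2.0000e-04 -2.6000e-03  2.8249e+00]
rotvec -1 [-1.800e-03 -2.000e-04 -3.167e-01]
pos [ 0.2263 -0.582   0.2215] d units [ 5.83   9.139 -2.538] j [-1.326  0.221  1.528 -0.     1.395 -0.126] F [-0.31  0.76  0.5 ] op 0.08694876428256962 0.1
```

Request:
{"method": "apply_moves", "body": {
  "series": [
    {"dx": 0.49,"dy": 0.76,"wz": -0.0264,"fingers": 50},
    {"dx": 0.49,"dy": 0.76,"wz": -0.0264,"fingers": 50},
    {"dx": 0.49,"dy": 0.76,"wz": -0.0264,"fingers": 50},
    {"dx": 0.49,"dy": 0.76,"wz": -0.0264,"fingers": 50},
    {"dx": 0.49,"dy": 0.76,"wz": -0.0264,"fingers": 50},
    {"dx": 0.49,"dy": 0.76,"wz": -0.0264,"fingers": 50},
    {"dx": 0.49,"dy": 0.76,"wz": -0.0264,"fingers": 50},
    {"dx": 0.49,"dy": 0.76,"wz": -0.0264,"fingers": 50},
    {"dx": 0.49,"dy": 0.76,"wz": -0.0264,"fingers": 50},
    {"dx": 0.49,"dy": 0.76,"wz": -0.0264,"fingers": 50},
    {"dx": 0.49,"dy": 0.76,"wz": -0.0264,"fingers": 50},
    {"dx": 0.44,"dy": 0.78,"wz": -0.0264,"fingers": 50}
  ],
  "newtons": 20
}}

```text
$.series[0]: bad value
```

Request:
{"method": "apply_moves", "body": {
  "series": [
    {"dz": -0.8,"fingers": 50},
    {"dz": -0.8,"fingers": 50},
    {"dz": -0.8,"fingers": 50},
    {"dz": -0.6,"fingers": 50},
    {"dz": -0.3},
    {},
    {}
  ]
}}

```text
$.series[0]: bad value
```

```bash
python3 - <<'E'
from h import *
go([.4595,-.2164,.014],np.radians(3.1))
im=eyes.get_image("top"); s=eyes.get_image("scene")
a=cv2.resize(im[140:240,250:390],None,fx=4,fy=4); b=cv2.resize(s[120:240,100:270],None,fx=4,fy=4)
cv2.imwrite("pics/g1.png",a[:,:,::-1]);cv2.imwrite("pics/g2.png",b[:,:,::-1])
E
```

```text
rotvec 1 [ 2.0000e-04 -2.6000e-03  2.8249e+00]
rotvec -1 [-1.800e-03 -2.000e-04 -3.167e-01]
pos [ 0.2263 -0.582   0.2215] d units [ 5.83   9.139 -5.188] j [-1.326  0.221  1.528 -0.     1.395 -0.126] F [-0.31  0.76  0.5 ] op 0.08694876428256962 0.1
```

View pics/g2.png

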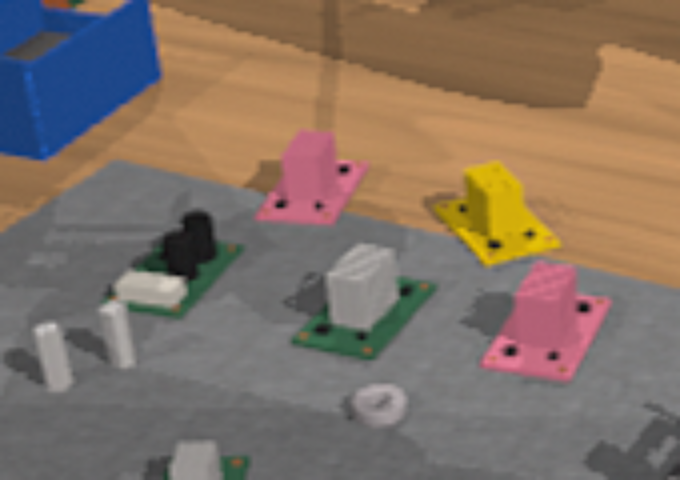

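Both calls were refused, so nothing moved. The crop confirms the choice: the grey finned board at crop px (363,285). I'll try again with every field filled in.

Request:
{"method": "apply_moves", "body": {
  "series": [
    {"dx": 0.49,"dy": 0.76,"dz": 0,"wx": 0,"wy": 0,"wz": -0.026,"fingers": 50},
    {"dx": 0.49,"dy": 0.76,"dz": 0,"wx": 0,"wy": 0,"wz": -0.026,"fingers": 50},
    {"dx": 0.49,"dy": 0.76,"dz": 0,"wx": 0,"wy": 0,"wz": -0.026,"fingers": 50},
    {"dx": 0.49,"dy": 0.76,"dz": 0,"wx": 0,"wy": 0,"wz": -0.026,"fingers": 50},
    {"dx": 0.49,"dy": 0.76,"dz": 0,"wx": 0,"wy": 0,"wz": -0.026,"fingers": 50},
    {"dx": 0.49,"dy": 0.76,"dz": 0,"wx": 0,"wy": 0,"wz": -0.026,"fingers": 50},
    {"dx": 0.49,"dy": 0.76,"dz": 0,"wx": 0,"wy": 0,"wz": -0.026,"fingers": 50},
    {"dx": 0.49,"dy": 0.76,"dz": 0,"wx": 0,"wy": 0,"wz": -0.026,"fingers": 50},
    {"dx": 0.49,"dy": 0.76,"dz": 0,"wx": 0,"wy": 0,"wz": -0.026,"fingers": 50},
    {"dx": 0.49,"dy": 0.76,"dz": 0,"wx": 0,"wy": 0,"wz": -0.026,"fingers": 50},
    {"dx": 0.49,"dy": 0.76,"dz": 0,"wx": 0,"wy": 0,"wz": -0.026,"fingers": 50},
    {"dx": 0.44,"dy": 0.78,"dz": 0,"wx": 0,"wy": 0,"wz": -0.03,"fingers": 50}
  ],
  "newtons": 20
}}

```text
clock: 1.7
tcp_pos: [0.4602, -0.2158, 0.2225]
tcp_rot: [0.019, 0.707, 0.019, -0.707]
force: [-0.6, 0.7, 0.2]
opening: 0.0497
```

Request:
{"method": "apply_moves", "body": {
  "series": [
    {"dx": 0,"dy": 0,"dz": -0.9,"wx": 0,"wy": 0,"wz": 0,"fingers": 50},
    {"dx": 0,"dy": 0,"dz": -0.9,"wx": 0,"wy": 0,"wz": 0,"fingers": 50},
    {"dx": 0,"dy": 0,"dz": -0.9,"wx": 0,"wy": 0,"wz": 0,"fingers": 50},
    {"dx": 0,"dy": 0,"dz": -0.9,"wx": 0,"wy": 0,"wz": 0,"fingers": 50},
    {"dx": 0,"dy": 0,"dz": -0.4,"wx": 0,"wy": 0,"wz": 0,"fingers": 50},
    {"dx": 0,"dy": 0,"dz": 0,"wx": 0,"wy": 0,"wz": 0,"fingers": 50}
  ]
}}

```text
clock: 2.45
tcp_pos: [0.4589, -0.2164, 0.0617]
tcp_rot: [-0.019, -0.706, -0.02, 0.708]
force: [0.2, 0.4, 0.1]
opening: 0.0499
```

```bash
python3 - <<'E'
from h import *
im=eyes.get_image("top"); s=eyes.get_image("scene")
go([.4595,-.2164,.014],np.radians(3.1))
b=cv2.resize(s[100:240,100:270],None,fx=4,fy=4)
cv2.imwrite("pics/g3.png",b[:,:,::-1])
E
```

```text
rotvec 1 [-2.500e-03  1.700e-03  3.141e+00]
rotvec -1 [ 0.0011  0.0016 -0.0006]
pos [ 0.4606 -0.2176  0.0638] d units [-0.027  0.029 -1.246] j [-0.596  0.122  1.959  0.     1.059  0.92 ] F [0.34 0.08 0.69] op 0.04993649864527438 2.55
```

View pics/g3.png

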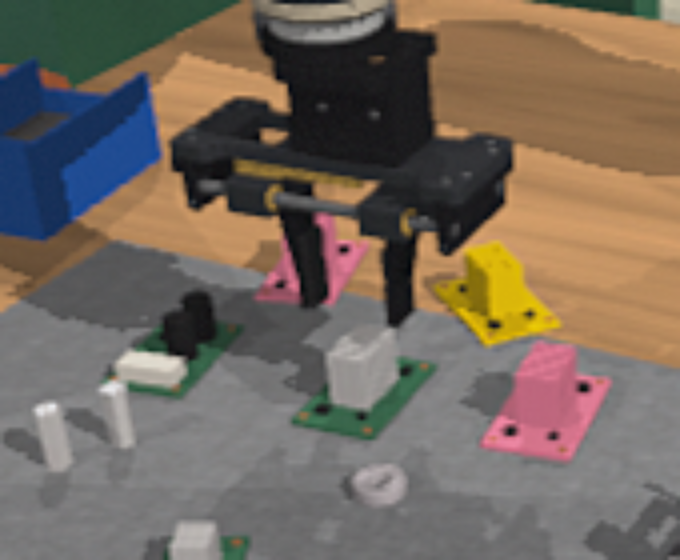

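The open fingers straddle the heatsink: tips at crop px (313,300) and (400,320), heatsink top at (363,340). I'll descend and grip.

Request:
{"method": "apply_moves", "body": {
  "series": [
    {"dx": 0,"dy": 0,"dz": -0.5,"wx": 0,"wy": 0,"wz": 0,"fingers": 50},
    {"dx": 0,"dy": 0,"dz": -0.4,"wx": 0,"wy": 0,"wz": 0,"fingers": 50},
    {"dx": 0,"dy": 0,"dz": -0.3,"wx": 0,"wy": 0,"wz": 0,"fingers": 50},
    {"dx": 0,"dy": 0,"dz": 0,"wx": 0,"wy": 0,"wz": 0,"fingers": 50},
    {"dx": 0,"dy": 0,"dz": 0,"wx": 0,"wy": 0,"wz": 0,"fingers": 15},
    {"dx": 0,"dy": 0,"dz": 0,"wx": 0,"wy": 0,"wz": 0,"fingers": 15},
    {"dx": 0,"dy": 0,"dz": 0,"wx": 0,"wy": 0,"wz": 0,"fingers": 15},
    {"dx": 0,"dy": 0,"dz": 0,"wx": 0,"wy": 0,"wz": 0,"fingers": 15},
    {"dx": 0,"dy": 0,"dz": 0,"wx": 0,"wy": 0,"wz": 0,"fingers": 15}
  ],
  "newtons": 20
}}

```text
clock: 3.68
tcp_pos: [0.46, -0.2172, 0.015]
tcp_rot: [0.02, 0.707, 0.019, -0.707]
force: [-0.0, -0.2, 3.8]
opening: 0.0261
```

```bash
python3 - <<'E'
from h import *
go([.547,.188,.2],0)
E
```

```text
rotvec 1 [-1.0000e-03  9.0000e-04  3.0867e+00]
rotvec -1 [ 0.0006  0.0007 -0.0549]
pos [ 0.46   -0.2172  0.015 ] d units [ 2.174 10.13   4.625] j [-0.596  0.204  1.977 -0.     0.96   0.92 ] F [-0.01 -0.18  3.81] op 0.02606796114376078 3.675
```

Request:
{"method": "apply_moves", "body": {
  "series": [
    {"dx": 0,"dy": 0,"dz": 0.2,"wx": 0,"wy": 0,"wz": 0,"fingers": 15},
    {"dx": 0,"dy": 0,"dz": 0.5,"wx": 0,"wy": 0,"wz": 0,"fingers": 15},
    {"dx": 0,"dy": 0,"dz": 0.8,"wx": 0,"wy": 0,"wz": 0,"fingers": 15},
    {"dx": 0,"dy": 0,"dz": 0.8,"wx": 0,"wy": 0,"wz": 0,"fingers": 15},
    {"dx": 0,"dy": 0,"dz": 0.8,"wx": 0,"wy": 0,"wz": 0,"fingers": 15},
    {"dx": 0,"dy": 0,"dz": 0.5,"wx": 0,"wy": 0,"wz": 0,"fingers": 15}
  ]
}}

```text
clock: 4.42
tcp_pos: [0.4601, -0.2171, 0.1606]
tcp_rot: [0.02, 0.707, 0.019, -0.706]
force: [0.7, -0.5, -1.4]
opening: 0.0256
```

Request:
{"method": "apply_moves", "body": {
  "series": [
    {"dx": 0.1,"dy": 0.5,"dz": 0,"wx": 0,"wy": 0,"wz": 0,"fingers": 15},
    {"dx": 0.2,"dy": 0.9,"dz": 0,"wx": 0,"wy": 0,"wz": 0,"fingers": 15},
    {"dx": 0.2,"dy": 1,"dz": 0,"wx": 0,"wy": 0,"wz": -0.01,"fingers": 15},
    {"dx": 0.2,"dy": 1,"dz": 0,"wx": 0,"wy": 0,"wz": -0.01,"fingers": 15},
    {"dx": 0.2,"dy": 1,"dz": 0,"wx": 0,"wy": 0,"wz": -0.01,"fingers": 15},
    {"dx": 0.2,"dy": 1,"dz": 0,"wx": 0,"wy": 0,"wz": -0.01,"fingers": 15},
    {"dx": 0.2,"dy": 1,"dz": 0,"wx": 0,"wy": 0,"wz": -0.01,"fingers": 15},
    {"dx": 0.2,"dy": 1,"dz": 0,"wx": 0,"wy": 0,"wz": -0.005,"fingers": 15},
    {"dx": 0.2,"dy": 1,"dz": 0,"wx": 0,"wy": 0,"wz": 0,"fingers": 15},
    {"dx": 0.2,"dy": 0.9,"dz": 0,"wx": 0,"wy": 0,"wz": 0,"fingers": 15},
    {"dx": 0.2,"dy": 0.6,"dz": 0,"wx": 0,"wy": 0,"wz": 0,"fingers": 15},
    {"dx": 0.05,"dy": 0.2,"dz": 0,"wx": 0,"wy": 0,"wz": 0,"fingers": 15}
  ]
}}

```text
clock: 5.92
tcp_pos: [0.5455, 0.1883, 0.1585]
tcp_rot: [-0.001, -0.707, -0.001, 0.707]
force: [-0.1, -0.4, -1.1]
opening: 0.026
```

```bash
python3 - <<'E'
from h import *
im=eyes.get_image("top"); s=eyes.get_image("scene")
go([.547,.188,.085],0)
cv2.imwrite("pics/p1.png",cv2.resize(im[90:220,110:270],None,fx=4,fy=4)[:,:,::-1])
cv2.imwrite("pics/p2.png",cv2.resize(s[130:310,220:420],None,fx=3,fy=3)[:,:,::-1])
E
```

```text
rotvec 1 [1.0000e-03 4.0000e-04 3.1408e+00]
rotvec -1 [ 0.0002 -0.0006 -0.0008]
pos [0.5454 0.1874 0.1584] d units [ 0.041  0.016 -1.835] j [ 0.194  0.16   1.719 -0.     1.263  1.764] F [-0.62 -1.05 -0.16] op 0.025877521156886178 6.025
```

View pics/p1.png

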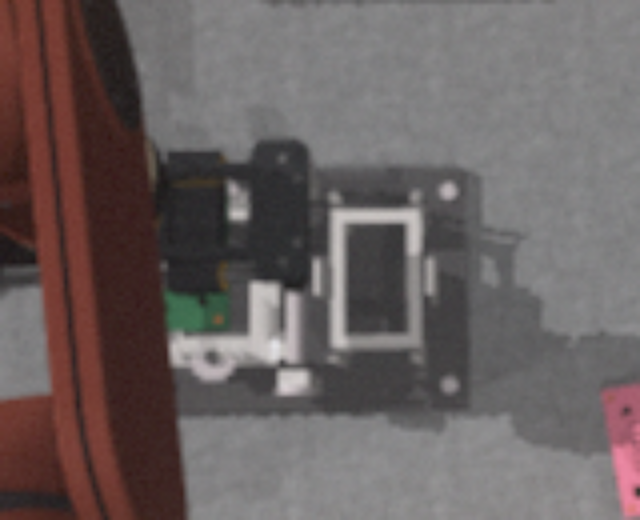

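View pics/p2.png

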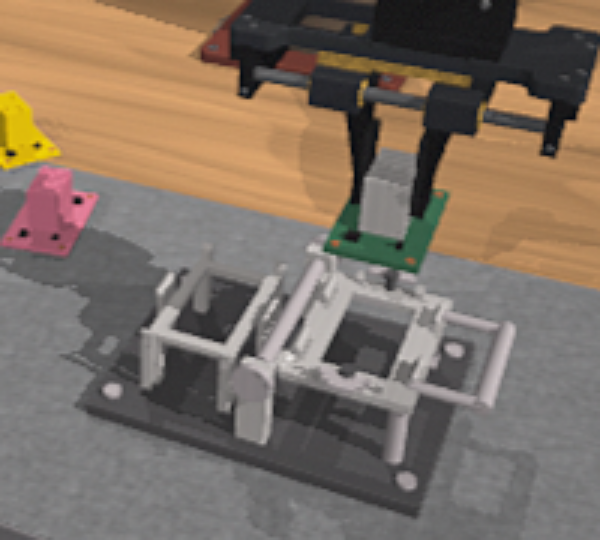

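```bash
python3 - <<'E'
from h import *
np.set_printoptions(precision=4,suppress=True)
im=cv2.imread("pics/p2.png")
hsv=cv2.cvtColor(im,cv2.COLOR_BGR2HSV); m=cv2.inRange(hsv,(40,80,20),(90,255,255)); n,l,st,_=cv2.connectedComponentsWithStats(m)
k=np.isin(l,[i for i in range(1,n) if st[i,4]>150]); ys,xs=np.nonzero(k)
pts=np.c_[xs,ys]
for f in [(-1,0),(0,1),(1,0),(-.8,1),(1,-.5)]:
    i=np.argmax(pts@np.array(f)); uv=(pts[i]+.5)/3-.5+[220,130]; print(f,pts[i],cast("scene",uv,.1455))
tc=np.array([(.5466+sx*.045,.188+sy*.028,.1475) for sx,sy in((1,1),(1,-1),(-1,-1),(-1,1))])
print((proj("scene",tc)-[220,130]+.5)*3-.5)
E
```

```text
(-1, 0) [324 248] [[0.5901 0.1622 0.1455]]
(0, 1) [414 272] [[0.5927 0.2152 0.1455]]
(1, 0) [446 194] [[0.5019 0.2144 0.1455]]
(-0.8, 1) [325 251] [[0.5929 0.1636 0.1455]]
(1, -0.5) [446 194] [[0.5019 0.2144 0.1455]]
[[416.3062 268.4124]
 [319.8797 245.5986]
 [360.3506 172.8495]
 [449.2187 191.5914]]
```

Request:
{"method": "apply_moves", "body": {
  "series": [
    {"dx": 0.025,"dy": 0,"dz": -0.6,"wx": 0,"wy": 0,"wz": 0,"fingers": 15},
    {"dx": 0,"dy": 0,"dz": -0.5,"wx": 0,"wy": 0,"wz": 0,"fingers": 15},
    {"dx": 0,"dy": 0,"dz": -0.4,"wx": 0,"wy": 0,"wz": 0,"fingers": 15},
    {"dx": 0,"dy": 0,"dz": -0.2,"wx": 0,"wy": 0,"wz": 0,"fingers": 15},
    {"dx": 0,"dy": 0,"dz": 0,"wx": 0,"wy": 0,"wz": 0,"fingers": 15}
  ]
}}

```text
clock: 6.65
tcp_pos: [0.5462, 0.1868, 0.0899]
tcp_rot: [0.0, -0.707, 0.0, 0.708]
force: [0.0, 0.3, -1.6]
opening: 0.0261
```

```bash
python3 - <<'E'
from h import *
s=eyes.get_image("scene")
go([.547,.188,.077],0)
cv2.imwrite("pics/p3.png",cv2.resize(s[170:290,250:400],None,fx=5,fy=5,interpolation=cv2.INTER_CUBIC)[:,:,::-1])
E
```

```text
rotvec 1 [-0.     -0.     -3.1413]
rotvec -1 [ 0.     -0.      0.0003]
pos [0.5468 0.187  0.0906] d units [ 0.005  0.024 -0.341] j [ 0.193  0.239  1.765 -0.     1.137  1.764] F [ 0.3  -1.38 -0.21] op 0.025860951010439347 6.7
```

View pics/p3.png

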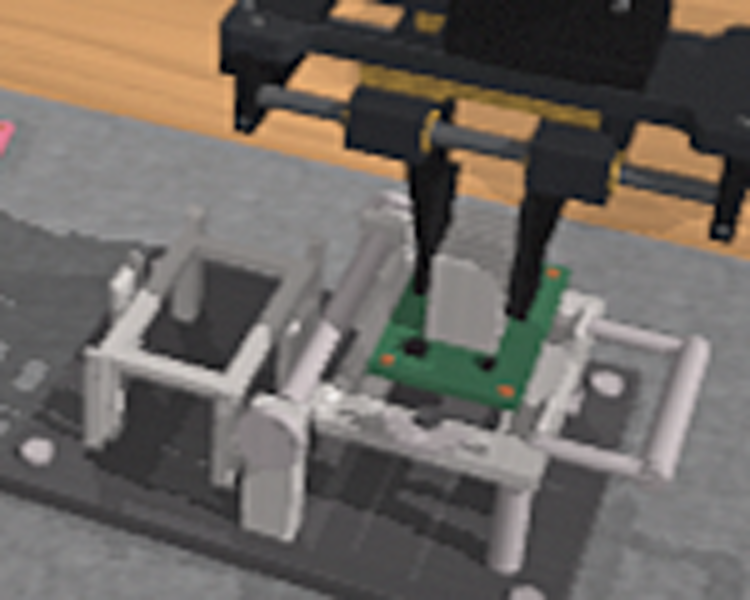

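The board at (470,345) sits centred just above the frame. I'll lower it in.

Request:
{"method": "apply_moves", "body": {
  "series": [
    {"dx": 0,"dy": 0.02,"dz": -0.1,"wx": 0,"wy": 0,"wz": 0,"fingers": 15},
    {"dx": 0,"dy": 0,"dz": -0.1,"wx": 0,"wy": 0,"wz": 0,"fingers": 15},
    {"dx": 0,"dy": 0,"dz": -0.1,"wx": 0,"wy": 0,"wz": 0,"fingers": 15},
    {"dx": 0,"dy": 0,"dz": -0.04,"wx": 0,"wy": 0,"wz": 0,"fingers": 15},
    {"dx": 0,"dy": 0,"dz": 0,"wx": 0,"wy": 0,"wz": 0,"fingers": 15}
  ]
}}

```text
clock: 7.32
tcp_pos: [0.5465, 0.1879, 0.0767]
tcp_rot: [0.0, -0.707, 0.0, 0.707]
force: [0.1, -0.7, -0.2]
opening: 0.0257
```

```bash
python3 - <<'E'
from h import *
s=eyes.get_image("scene")
go([.547,.188,.076],0)
cv2.imwrite("pics/p4.png",cv2.resize(s[170:290,250:400],None,fx=5,fy=5,interpolation=cv2.INTER_CUBIC)[:,:,::-1])
E
```

```text
rotvec 1 [-1.0000e-04 -0.0000e+00 -3.1414e+00]
rotvec -1 [ 0.     -0.      0.0002]
pos [0.5467 0.1879 0.0769] d units [ 0.008  0.003 -0.023] j [0.195 0.258 1.772 0.    1.112 1.766] F [ 0.29 -0.47 -0.63] op 0.02594747740858678 7.375
```

View pics/p4.png

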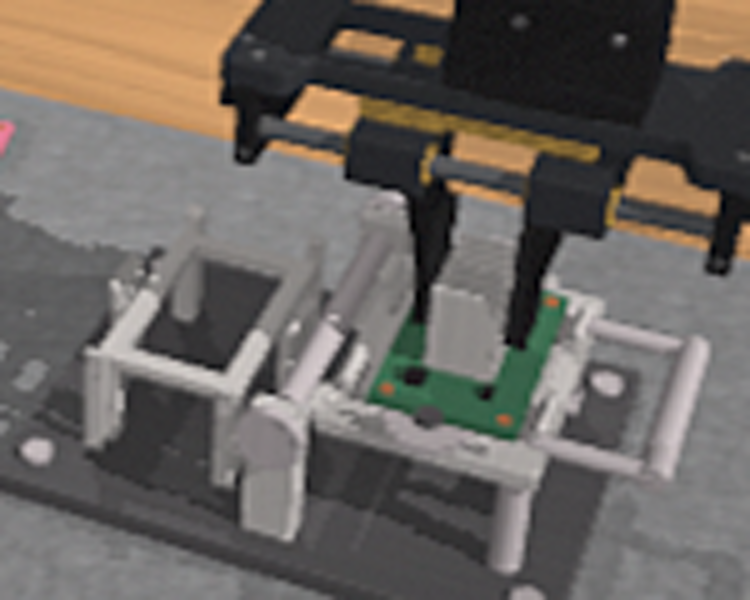

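The board is between the locators at about (465,370), with no contact force yet. I'll lower another ~2 mm, release and rise.

Request:
{"method": "apply_moves", "body": {
  "series": [
    {"dx": 0,"dy": 0,"dz": -0.04,"wx": 0,"wy": 0,"wz": 0,"fingers": 15},
    {"dx": 0,"dy": 0,"dz": 0,"wx": 0,"wy": 0,"wz": 0,"fingers": 15},
    {"dx": 0,"dy": 0,"dz": 0,"wx": 0,"wy": 0,"wz": 0,"fingers": 46},
    {"dx": 0,"dy": 0,"dz": 0,"wx": 0,"wy": 0,"wz": 0,"fingers": 46},
    {"dx": 0,"dy": 0,"dz": 0,"wx": 0,"wy": 0,"wz": 0,"fingers": 46},
    {"dx": 0,"dy": 0,"dz": 0,"wx": 0,"wy": 0,"wz": 0,"fingers": 46},
    {"dx": 0,"dy": 0,"dz": 0.4,"wx": 0,"wy": 0,"wz": 0,"fingers": 46},
    {"dx": 0,"dy": 0,"dz": 0.8,"wx": 0,"wy": 0,"wz": 0,"fingers": 46},
    {"dx": 0,"dy": 0,"dz": 0.8,"wx": 0,"wy": 0,"wz": 0,"fingers": 46}
  ]
}}

```text
clock: 8.5
tcp_pos: [0.5468, 0.1879, 0.1573]
tcp_rot: [-0.0, 0.707, -0.0, -0.707]
force: [1.2, 0.9, -0.0]
opening: 0.0462
```

Request:
{"method": "apply_moves", "body": {
  "series": [
    {"dx": 0,"dy": 0.5,"dz": 0,"wx": 0,"wy": 0,"wz": 0,"fingers": 40},
    {"dx": 0,"dy": 0.7,"dz": 0,"wx": 0,"wy": 0,"wz": 0,"fingers": 35},
    {"dx": 0.025,"dy": 0.75,"dz": 0,"wx": 0,"wy": 0,"wz": 0,"fingers": 30},
    {"dx": 0,"dy": 0,"dz": 0,"wx": 0,"wy": 0,"wz": 0,"fingers": 30}
  ]
}}

```text
clock: 9.0
tcp_pos: [0.5469, 0.2682, 0.1549]
tcp_rot: [-0.001, -0.707, -0.001, 0.707]
force: [0.3, -0.9, 0.2]
opening: 0.0307
```

```bash
python3 - <<'E'
from h import *
s=eyes.get_image("scene")
go([.548,.266,.044],0)
cv2.imwrite("pics/p5.png",cv2.resize(s[150:290,250:420],None,fx=4,fy=4,interpolation=cv2.INTER_CUBIC)[:,:,::-1])
E
```

```text
rotvec 1 [1.5000e-03 8.0000e-04 3.1397e+00]
rotvec -1 [ 0.0005 -0.001  -0.0019]
pos [0.547  0.2669 0.1548] d units [ 0.026 -0.024 -2.77 ] j [ 0.325  0.238  1.637 -0.     1.268  1.894] F [ 0.04  0.64 -0.13] op 0.03066357483475897 9.05
```

View pics/p5.png

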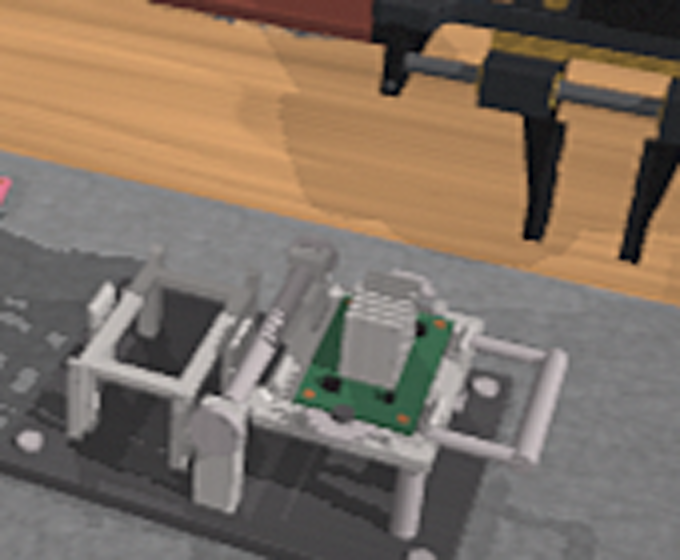

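The board is seated in the frame at (375,360) and the gripper is over the bar, whose middle is at (540,405). I'll descend and pinch the bar.

Request:
{"method": "apply_moves", "body": {
  "series": [
    {"dx": 0,"dy": 0,"dz": -0.8,"wx": 0,"wy": 0,"wz": 0,"fingers": 26},
    {"dx": 0,"dy": 0,"dz": -0.8,"wx": 0,"wy": 0,"wz": 0,"fingers": 26},
    {"dx": 0,"dy": 0,"dz": -0.5,"wx": 0,"wy": 0,"wz": 0,"fingers": 26},
    {"dx": 0,"dy": 0,"dz": -0.3,"wx": 0,"wy": 0,"wz": 0,"fingers": 26},
    {"dx": 0,"dy": 0,"dz": -0.3,"wx": 0,"wy": 0,"wz": 0,"fingers": 26},
    {"dx": 0,"dy": 0,"dz": 0,"wx": 0,"wy": 0,"wz": 0,"fingers": 26}
  ]
}}

```text
clock: 9.8
tcp_pos: [0.5473, 0.2657, 0.0468]
tcp_rot: [-0.0, -0.707, 0.0, 0.707]
force: [-0.1, 0.2, -0.1]
opening: 0.0261
```

```bash
python3 - <<'E'
from h import *
s=eyes.get_image("scene")
go([.548,.266,.044],0)
cv2.imwrite("pics/p6.png",cv2.resize(s[150:290,250:420],None,fx=4,fy=4,interpolation=cv2.INTER_CUBIC)[:,:,::-1])
E
```

```text
rotvec 1 [ 3.0000e-04  1.0000e-04 -3.1414e+00]
rotvec -1 [-0.0001  0.0002  0.0002]
pos [0.5479 0.2659 0.0475] d units [ 0.003  0.002 -0.089] j [ 0.322  0.363  1.701 -0.     1.077  1.893] F [ 0.01 -0.96 -0.43] op 0.025882569467192428 9.85
```

View pics/p6.png

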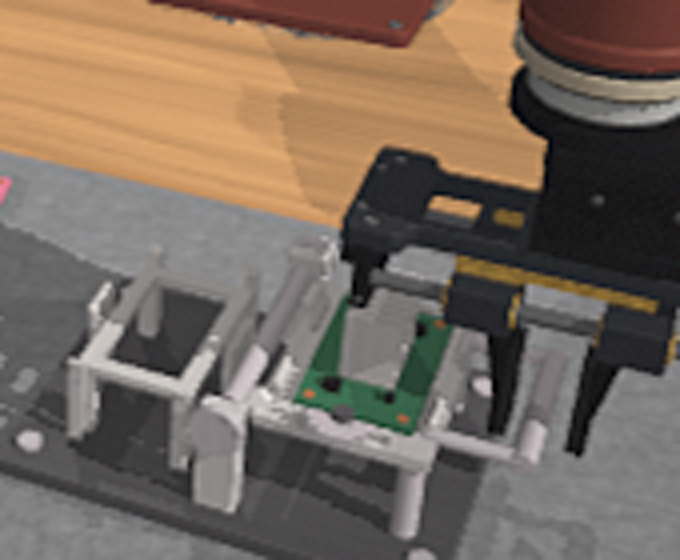

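The fingers straddle the bar: tips at (500,430) and (575,450). I'll close.

Request:
{"method": "apply_moves", "body": {
  "series": [
    {"dx": 0,"dy": 0,"dz": -0.07,"wx": 0,"wy": 0,"wz": 0,"fingers": 26},
    {"dx": 0,"dy": 0,"dz": 0,"wx": 0,"wy": 0,"wz": 0,"fingers": 5},
    {"dx": 0,"dy": 0,"dz": 0,"wx": 0,"wy": 0,"wz": 0,"fingers": 5},
    {"dx": 0,"dy": 0,"dz": 0,"wx": 0,"wy": 0,"wz": 0,"fingers": 5},
    {"dx": 0,"dy": 0,"dz": 0,"wx": 0,"wy": 0,"wz": 0,"fingers": 5},
    {"dx": 0,"dy": 0,"dz": 0,"wx": 0,"wy": 0,"wz": 0,"fingers": 5}
  ],
  "newtons": 20
}}

```text
clock: 10.6
tcp_pos: [0.5479, 0.2644, 0.0448]
tcp_rot: [-0.001, -0.707, 0.001, 0.707]
force: [-0.4, -6.2, 2.5]
opening: 0.0109
```

```bash
python3 - <<'E'
from h import *
go([.548,.266,.044],0)
q=np.radians(np.arange(0,181,6)); y=130*np.cos(q)/40; z=130*np.sin(q)/40
print(np.c_[np.degrees(q)[1:],np.diff(y),np.diff(z)].round(2))
E
```

```text
rotvec 1 [-0.     -0.0037 -3.1414]
rotvec -1 [ 0.0023 -0.      0.0002]
pos [0.5479 0.2644 0.0448] d units [ 0.002  0.04  -0.021] j [ 0.321  0.367  1.702 -0.003  1.073  1.894] F [-0.41 -6.15  2.54] op 0.010926400127942992 10.6
[[ 6.00e+00 -2.00e-02  3.40e-01]
 [ 1.20e+01 -5.00e-02  3.40e-01]
 [ 1.80e+01 -9.00e-02  3.30e-01]
 [ 2.40e+01 -1.20e-01  3.20e-01]
 [ 3.00e+01 -1.50e-01  3.00e-01]
 [ 3.60e+01 -1.90e-01  2.90e-01]
 [ 4.20e+01 -2.10e-01  2.60e-01]
 [ 4.80e+01 -2.40e-01  2.40e-01]
 [ 5.40e+01 -2.60e-01  2.10e-01]
 [ 6.00e+01 -2.90e-01  1.90e-01]
 [ 6.60e+01 -3.00e-01  1.50e-01]
 [ 7.20e+01 -3.20e-01  1.20e-01]
 [ 7.80e+01 -3.30e-01  9.00e-02]
 [ 8.40e+01 -3.40e-01  5.00e-02]
 [ 9.00e+01 -3.40e-01  2.00e-02]
 [ 9.60e+01 -3.40e-01 -2.00e-02]
 [ 1.02e+02 -3.40e-01 -5.00e-02]
 [ 1.08e+02 -3.30e-01 -9.00e-02]
 [ 1.14e+02 -3.20e-01 -1.20e-01]
 [ 1.20e+02 -3.00e-01 -1.50e-01]
 [ 1.26e+02 -2.90e-01 -1.90e-01]
 [ 1.32e+02 -2.60e-01 -2.10e-01]
 [ 1.38e+02 -2.40e-01 -2.40e-01]
 [ 1.44e+02 -2.10e-01 -2.60e-01]
 [ 1.50e+02 -1.90e-01 -2.90e-01]
 [ 1.56e+02 -1.50e-01 -3.00e-01]
 [ 1.62e+02 -1.20e-01 -3.20e-01]
 [ 1.68e+02 -9.00e-02 -3.30e-01]
 [ 1.74e+02 -5.00e-02 -3.40e-01]
 [ 1.80e+02 -2.00e-02 -3.40e-01]]
```

Request:
{"method": "apply_moves", "body": {
  "series": [
    {"dx": 0,"dy": -0.06,"dz": 0.17,"wx": 0,"wy": 0,"wz": 0,"fingers": 5},
    {"dx": 0,"dy": -0.01,"dz": 0.17,"wx": 0,"wy": 0,"wz": 0,"fingers": 5},
    {"dx": 0,"dy": -0.05,"dz": 0.34,"wx": 0,"wy": 0,"wz": 0,"fingers": 5},
    {"dx": 0,"dy": -0.09,"dz": 0.33,"wx": 0,"wy": 0,"wz": 0,"fingers": 5},
    {"dx": 0,"dy": -0.12,"dz": 0.32,"wx": 0,"wy": 0,"wz": 0,"fingers": 5}
  ]
}}

```text
clock: 11.22
tcp_pos: [0.5478, 0.2535, 0.0991]
tcp_rot: [-0.001, 0.707, 0.001, -0.707]
force: [1.8, 5.1, -2.1]
opening: 0.0115
```

```bash
python3 - <<'E'
from h import *
s=eyes.get_image("scene")
go([.548,.266,.044],0)
cv2.imwrite("pics/p7.png",cv2.resize(s[150:290,250:420],None,fx=4,fy=4,interpolation=cv2.INTER_CUBIC)[:,:,::-1])
E
```

```text
rotvec 1 [ 9.0000e-04  1.4000e-03 -3.1415e+00]
rotvec -1 [-0.0009  0.0006  0.0001]
pos [0.5478 0.2528 0.1006] d units [ 0.005  0.331 -1.415] j [3.010e-01 2.820e-01 1.692e+00 1.000e-03 1.167e+00 1.872e+00] F [-2.71  3.91  0.44] op 0.011047428081514621 11.275
```

View pics/p7.png

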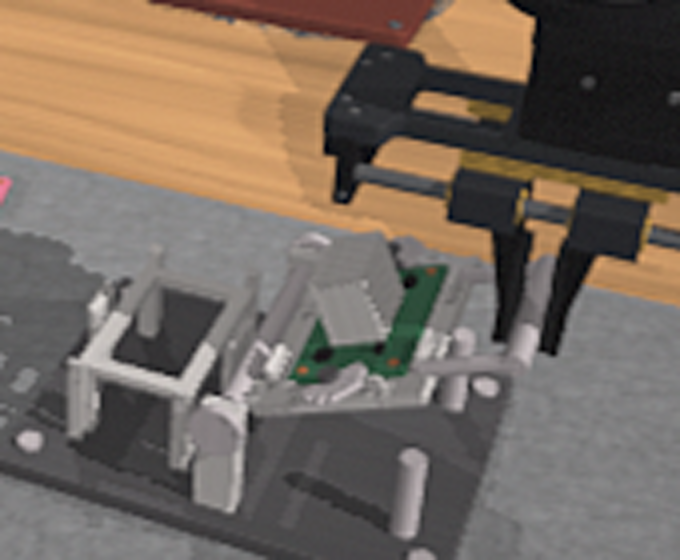

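The plate is lifting, at about 25°, with the board in it and the keepers closing. I'll go on.

Request:
{"method": "apply_moves", "body": {
  "series": [
    {"dx": 0,"dy": -0.15,"dz": 0.3,"wx": 0,"wy": 0,"wz": 0,"fingers": 5},
    {"dx": 0,"dy": -0.19,"dz": 0.29,"wx": 0,"wy": 0,"wz": 0,"fingers": 5},
    {"dx": 0,"dy": -0.21,"dz": 0.26,"wx": 0,"wy": 0,"wz": 0,"fingers": 5},
    {"dx": 0,"dy": -0.24,"dz": 0.24,"wx": 0,"wy": 0,"wz": 0,"fingers": 5},
    {"dx": 0,"dy": -0.26,"dz": 0.21,"wx": 0,"wy": 0,"wz": 0,"fingers": 5},
    {"dx": 0,"dy": -0.29,"dz": 0.19,"wx": 0,"wy": 0,"wz": 0,"fingers": 5}
  ]
}}

```text
clock: 12.02
tcp_pos: [0.5477, 0.2018, 0.1605]
tcp_rot: [-0.001, 0.708, 0.002, -0.706]
force: [-4.2, 8.3, 7.4]
opening: 0.0116
```

```bash
python3 - <<'E'
from h import *
q=np.radians(60); go([.548,.136+.13*np.cos(q),.0448+.13*np.sin(q)],0)
E
```

```text
rotvec 1 [-2.7000e-03 -8.0000e-03  3.1407e+00]
rotvec -1 [-0.0051  0.0017 -0.0009]
pos [0.5477 0.2018 0.1605] d units [ 0.008 -0.019 -0.078] j [0.215 0.171 1.703 0.005 1.265 1.784] F [-4.16  8.32  7.43] op 0.011561636848285808 12.025
```

Request:
{"method": "apply_moves", "body": {
  "series": [
    {"dx": 0,"dy": -0.28,"dz": 0.18,"wx": 0,"wy": 0,"wz": 0,"fingers": 5},
    {"dx": 0,"dy": -0.31,"dz": 0.13,"wx": 0,"wy": 0,"wz": 0,"fingers": 5},
    {"dx": 0,"dy": -0.33,"dz": 0.09,"wx": 0,"wy": 0,"wz": 0,"fingers": 5},
    {"dx": 0,"dy": -0.34,"dz": 0.05,"wx": 0,"wy": 0,"wz": 0,"fingers": 5},
    {"dx": 0,"dy": -0.34,"dz": 0.02,"wx": 0,"wy": 0,"wz": 0,"fingers": 5}
  ]
}}

```text
clock: 12.65
tcp_pos: [0.5473, 0.1345, 0.1771]
tcp_rot: [-0.0, -0.707, 0.0, 0.707]
force: [-1.7, 2.9, 0.1]
opening: 0.0112
```

```bash
python3 - <<'E'
from h import *
s=eyes.get_image("scene")
go([.548,.136,.0448+.13],0)
cv2.imwrite("pics/p8.png",cv2.resize(s[100:290,220:420],None,fx=3,fy=3,interpolation=cv2.INTER_CUBIC)[:,:,::-1])
E
```

```text
rotvec 1 [-1.0000e-03 -2.6000e-03 -3.1409e+00]
rotvec -1 [ 0.0016 -0.0007  0.0007]
pos [0.5473 0.1328 0.1768] d units [ 0.018  0.08  -0.05 ] j [ 0.099  0.111  1.737 -0.002  1.294  1.671] F [-4.89 -0.6   7.73] op 0.011461181769396481 12.7
```

View pics/p8.png

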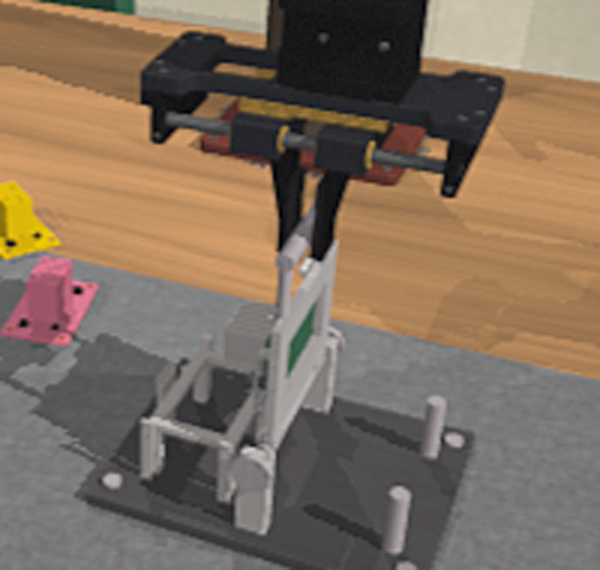

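The plate is upright with the board held in it (green back at (300,340)). I'll continue down the other side.

Request:
{"method": "apply_moves", "body": {
  "series": [
    {"dx": 0,"dy": -0.32,"dz": -0.03,"wx": 0,"wy": 0,"wz": 0,"fingers": 5},
    {"dx": 0,"dy": -0.34,"dz": -0.06,"wx": 0,"wy": 0,"wz": 0,"fingers": 5},
    {"dx": 0,"dy": -0.33,"dz": -0.1,"wx": 0,"wy": 0,"wz": 0,"fingers": 5},
    {"dx": 0,"dy": -0.32,"dz": -0.13,"wx": 0,"wy": 0,"wz": 0,"fingers": 5},
    {"dx": 0,"dy": -0.3,"dz": -0.16,"wx": 0,"wy": 0,"wz": 0,"fingers": 5},
    {"dx": 0,"dy": -0.28,"dz": -0.19,"wx": 0,"wy": 0,"wz": 0,"fingers": 5}
  ]
}}

```text
clock: 13.45
tcp_pos: [0.5469, 0.0581, 0.1487]
tcp_rot: [-0.0, -0.706, 0.001, 0.708]
force: [-3.4, -0.0, 3.4]
opening: 0.0109
```

```bash
python3 - <<'E'
from h import *
q=np.radians(127); go([.548,.136+.13*np.cos(q),.0448+.13*np.sin(q)],0)
E
```

```text
rotvec 1 [-3.0000e-03 -1.9000e-03 -3.1411e+00]
rotvec -1 [ 0.0012 -0.0019  0.0005]
pos [0.5469 0.0581 0.1487] d units [ 0.028 -0.01  -0.002] j [-3.700e-02  1.090e-01  1.796e+00 -1.000e-03  1.239e+00  1.535e+00] F [-3.35 -0.03  3.44] op 0.010859391100117488 13.45
```

Request:
{"method": "apply_moves", "body": {
  "series": [
    {"dx": 0,"dy": -0.26,"dz": -0.22,"wx": 0,"wy": 0,"wz": 0,"fingers": 5},
    {"dx": 0,"dy": -0.23,"dz": -0.24,"wx": 0,"wy": 0,"wz": 0,"fingers": 5},
    {"dx": 0,"dy": -0.2,"dz": -0.27,"wx": 0,"wy": 0,"wz": 0,"fingers": 5},
    {"dx": 0,"dy": -0.17,"dz": -0.29,"wx": 0,"wy": 0,"wz": 0,"fingers": 5},
    {"dx": 0,"dy": -0.14,"dz": -0.31,"wx": 0,"wy": 0,"wz": 0,"fingers": 5}
  ]
}}

```text
clock: 14.08
tcp_pos: [0.5466, 0.0165, 0.0952]
tcp_rot: [-0.001, -0.706, 0.002, 0.708]
force: [-5.8, -9.3, 4.4]
opening: 0.0111
```

```bash
python3 - <<'E'
from h import *
s=eyes.get_image("scene")
q=np.radians(158); go([.548,.136+.13*np.cos(q),.0448+.13*np.sin(q)],0)
cv2.imwrite("pics/p9.png",cv2.resize(s[130:300,200:420],None,fx=3,fy=3,interpolation=cv2.INTER_CUBIC)[:,:,::-1])
E
```

```text
rotvec 1 [-0.0038 -0.0073 -3.141 ]
rotvec -1 [ 0.0046 -0.0024  0.0006]
pos [0.5466 0.0158 0.0936] d units [ 0.036 -0.009 -0.003] j [-0.112  0.168  1.843 -0.005  1.133  1.461] F [-1.4  -9.26  1.28] op 0.011432394543643943 14.125
```

View pics/p9.png

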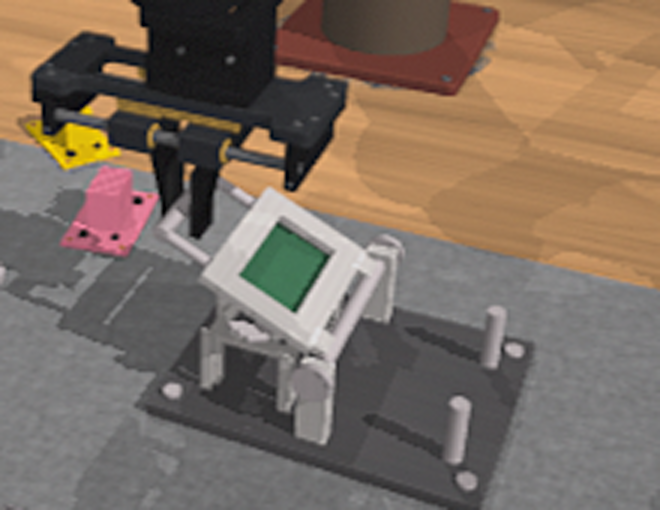

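Request:
{"method": "apply_moves", "body": {
  "series": [
    {"dx": 0,"dy": -0.06,"dz": -0.2,"wx": 0,"wy": 0,"wz": 0,"fingers": 5},
    {"dx": 0,"dy": -0.05,"dz": -0.2,"wx": 0,"wy": 0,"wz": 0,"fingers": 5},
    {"dx": 0,"dy": -0.04,"dz": -0.2,"wx": 0,"wy": 0,"wz": 0,"fingers": 5},
    {"dx": 0,"dy": -0.03,"dz": -0.2,"wx": 0,"wy": 0,"wz": 0,"fingers": 5},
    {"dx": 0,"dy": -0.02,"dz": -0.2,"wx": 0,"wy": 0,"wz": 0,"fingers": 5},
    {"dx": 0,"dy": -0.01,"dz": -0.13,"wx": 0,"wy": 0,"wz": 0,"fingers": 5},
    {"dx": 0,"dy": 0,"dz": 0,"wx": 0,"wy": 0,"wz": 0,"fingers": 5}
  ]
}}

```text
clock: 15.0
tcp_pos: [0.5466, 0.0051, 0.0495]
tcp_rot: [-0.003, -0.706, 0.003, 0.708]
force: [-4.3, -22.0, 1.1]
opening: 0.0104
```

```bash
python3 - <<'E'
from h import *
s=eyes.get_image("scene")
q=np.radians(180); go([.548,.136+.13*np.cos(q),.0448+.13*np.sin(q)],0)
cv2.imwrite("pics/p10.png",cv2.resize(s[130:300,200:420],None,fx=3,fy=3,interpolation=cv2.INTER_CUBIC)[:,:,::-1])
E
```

```text
rotvec 1 [-0.0041 -0.014  -3.1415]
rotvec -1 [ 0.0089 -0.0026  0.    ]
pos [0.5466 0.005  0.0497] d units [ 0.035  0.024 -0.122] j [-0.129  0.23   1.865 -0.011  1.048  1.447] F [ -3.97 -22.12   0.15] op 0.010842004950289115 15.05
```

View pics/p10.png

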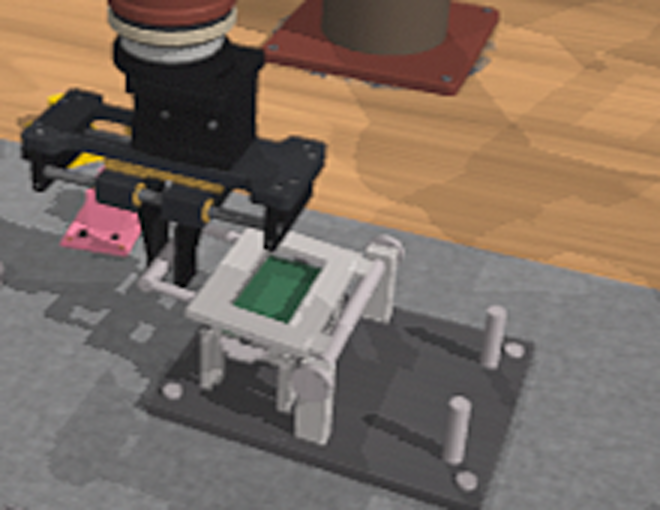

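Request:
{"method": "apply_moves", "body": {
  "series": [
    {"dx": 0,"dy": -0.07,"dz": -0.05,"wx": 0,"wy": 0,"wz": 0,"fingers": 5},
    {"dx": 0,"dy": -0.03,"dz": -0.05,"wx": 0,"wy": 0,"wz": 0,"fingers": 5},
    {"dx": 0,"dy": 0,"dz": 0,"wx": 0,"wy": 0,"wz": 0,"fingers": 5}
  ]
}}

```text
clock: 15.42
tcp_pos: [0.5466, 0.0046, 0.0455]
tcp_rot: [-0.001, -0.706, 0.001, 0.708]
force: [-2.9, -7.4, 0.2]
opening: 0.0106
```

Nearly down. I'll release and rise straight up.

Request:
{"method": "apply_moves", "body": {
  "series": [
    {"dx": 0,"dy": 0,"dz": 0,"wx": 0,"wy": 0,"wz": 0,"fingers": 26},
    {"dx": 0,"dy": 0,"dz": 0,"wx": 0,"wy": 0,"wz": 0,"fingers": 26},
    {"dx": 0,"dy": 0,"dz": 0,"wx": 0,"wy": 0,"wz": 0,"fingers": 26},
    {"dx": 0,"dy": 0,"dz": 0,"wx": 0,"wy": 0,"wz": 0,"fingers": 26},
    {"dx": 0,"dy": 0,"dz": 0.3,"wx": 0,"wy": 0,"wz": 0,"fingers": 26},
    {"dx": 0,"dy": 0,"dz": 0.7,"wx": 0,"wy": 0,"wz": 0,"fingers": 26},
    {"dx": 0,"dy": 0,"dz": 0.8,"wx": 0,"wy": 0,"wz": 0,"fingers": 26},
    {"dx": 0,"dy": -0.5,"dz": 0.8,"wx": 0,"wy": 0,"wz": 0,"fingers": 26},
    {"dx": 0,"dy": -0.9,"dz": 0.5,"wx": 0,"wy": 0,"wz": 0,"fingers": 26},
    {"dx": 0,"dy": -0.9,"dz": 0,"wx": 0,"wy": 0,"wz": 0,"fingers": 26},
    {"dx": 0,"dy": -0.9,"dz": 0,"wx": 0,"wy": 0,"wz": 0,"fingers": 26},
    {"dx": 0,"dy": -0.5,"dz": 0,"wx": 0,"wy": 0,"wz": 0,"fingers": 26}
  ]
}}

```text
clock: 16.92
tcp_pos: [0.5479, -0.1425, 0.172]
tcp_rot: [-0.0, 0.708, -0.001, -0.707]
force: [0.9, -0.2, 1.4]
opening: 0.0259
```

```bash
python3 - <<'E'
from h import *
np.set_printoptions(precision=4,suppress=True)
s=eyes.get_image("scene");t=eyes.get_image("top")
st=sensors.get_state(); print(st['clock'],st['force'],st['tcp_pos'],abs(st['dq']).max())
cv2.imwrite("pics/p11.png",cv2.resize(s[170:300,240:420],None,fx=4,fy=4,interpolation=cv2.INTER_CUBIC)[:,:,::-1])
cv2.imwrite("pics/p12.png",cv2.resize(t[120:210,130:260],None,fx=5,fy=5,interpolation=cv2.INTER_CUBIC)[:,:,::-1])
m=cv2.inRange(cv2.cvtColor(t,cv2.COLOR_RGB2HSV),(40,60,20),(90,255,255)); m[:120]=0;m[210:]=0;m[:,:130]=0;m[:,245:]=0
k=cv2.findNonZero(m); r=cv2.minAreaRect(k); print(r,cast("top",cv2.boxPoints(r),.055))
E
```

```text
17.025 [-0.5393 -0.447   0.0308] [ 0.5478 -0.1424  0.1715] 0.04032324832186137
((203.0, 158.5), (27.0, 14.0), 90.0) [[0.5841 0.1031 0.055 ]
 [0.5835 0.0658 0.055 ]
 [0.5107 0.0666 0.055 ]
 [0.5114 0.1036 0.055 ]]
```

View pics/p11.png

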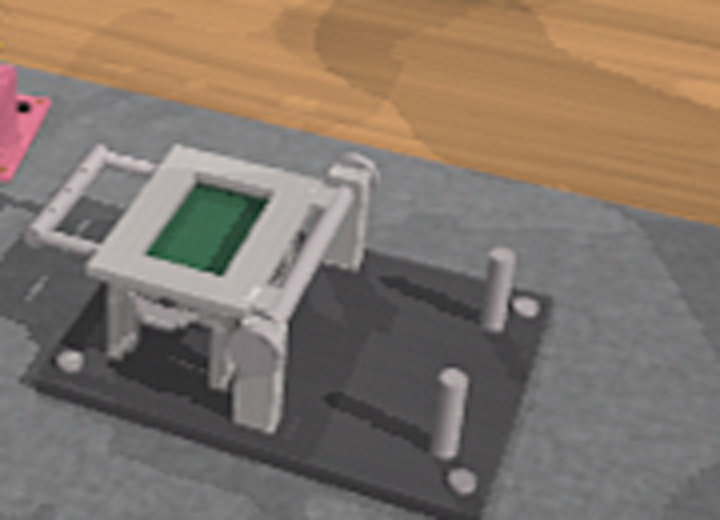

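View pics/p12.png

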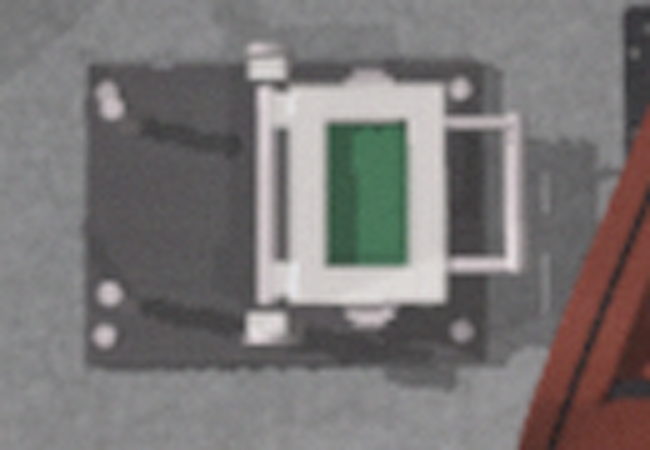

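```bash
python3 - <<'E'
from h import *
np.set_printoptions(precision=4,suppress=True)
def tri(a,b):
    P=[]
    for n in("top","scene"):
        K,R,t=cam(n);P.append(K@np.c_[R,t])
    X=cv2.triangulatePoints(P[0],P[1],np.array(a,float).T,np.array(b,float).T);return (X[:3]/X[3]).T
f=lambda p,k,o:(np.array(p,float)+.5)/k-.5+np.array(o)
print("bar",tri(f([(514,119),(514,267)],5,(130,120)),f([(102,153),(39,234)],4,(240,170))))
# window upper edge corners of plate (outer), plate top
print("plate corners",tri(f([(447,84),(447,303)],5,(130,120)),f([(178,146),(90,266)],4,(240,170))))
print(proj("scene",[(.547,.084,.055)]),)
for z in(.05,.055,.06,.065):
    print(z,cast("scene",f([(198,186),(268,192),(220,273),(149,257)],4,(240,170)),z).round(4).tolist())
E
```

```text
bar [[ 0.57    0.0191  0.1045]
 [ 0.521  -0.0078  0.0121]]
plate corners [[ 0.582   0.0575  0.1264]
 [ 0.5074  0.0241 -0.0088]]
[[292.2679 229.298 ]]
0.05 [[0.4995, 0.0594, 0.05], [0.4895, 0.0952, 0.05], [0.5653, 0.096, 0.05], [0.5677, 0.059, 0.05]]
0.055 [[0.5062, 0.0618, 0.055], [0.4964, 0.0972, 0.055], [0.5714, 0.098, 0.055], [0.5737, 0.0614, 0.055]]
0.06 [[0.513, 0.0641, 0.06], [0.5032, 0.0992, 0.06], [0.5775, 0.1, 0.06], [0.5798, 0.0638, 0.06]]
0.065 [[0.5197, 0.0665, 0.065], [0.5101, 0.1013, 0.065], [0.5836, 0.102, 0.065], [0.5859, 0.0662, 0.065]]
```

```bash
python3 - <<'E'
from h import *
np.set_printoptions(precision=4,suppress=True)
def tri(a,b):
    P=[]
    for n in("top","scene"):
        K,R,t=cam(n);P.append(K@np.c_[R,t])
    X=cv2.triangulatePoints(P[0],P[1],np.array(a,float).T,np.array(b,float).T);return (X[:3]/X[3]).T
f=lambda p,k,o:(np.array(p,float)+.5)/k-.5+np.array(o)
print("bar",tri(f([(514,119),(514,267)],5,(130,120)),f([(39,234),(102,153)],4,(240,170))))
print("plate outer",tri(f([(447,84),(447,303)],5,(130,120)),f([(90,266),(178,146)],4,(240,170))))
print("green corners",tri(f([(408,122),(408,266)],5,(130,120)),f([(149,257),(198,186)],4,(240,170))))
E
```

```text
bar [[0.5855 0.0061 0.0603]
 [0.5062 0.0067 0.061 ]]
plate outer [[0.6038 0.0417 0.0644]
 [0.4873 0.0426 0.0637]]
green corners [[0.5837 0.0636 0.0627]
 [0.5084 0.0629 0.0567]]
```

```bash
python3 - <<'E'
from h import *
s=eyes.get_image("scene")
c=s[205:250,265:320]
cv2.imwrite("pics/z.png",cv2.resize(c,None,fx=14,fy=12,interpolation=cv2.INTER_NEAREST)[:,:,::-1])
for z in(.064,.060,.055): print(z,((proj("scene",[(.5085,.0635,z),(.5085,.084,z),(.5085,.1035,z)])-[265,205]+.5)*[14,12]).round(0).tolist())
E
```

```text
0.064 [[352.0, 107.0], [482.0, 134.0], [607.0, 160.0]]
0.06 [[351.0, 125.0], [481.0, 153.0], [606.0, 179.0]]
0.055 [[350.0, 149.0], [479.0, 176.0], [604.0, 203.0]]
```

View pics/z.png

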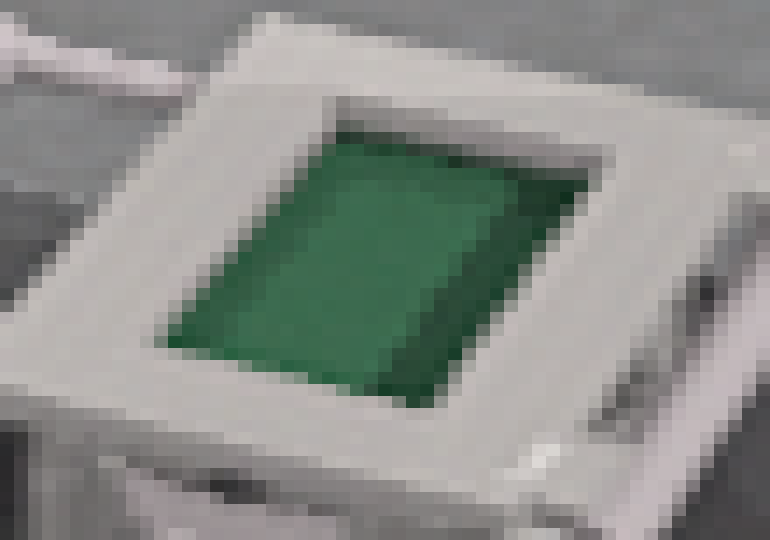

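The bar triangulates to z 0.060–0.061, so the plate lies level. The green underside shows evenly below the plate's window wall, with a shadow gap under the wall, so the board has dropped into the nest. The arm is clear, so I'll hand in.

```bash
python3 -c "
from bench import order
print(order.job_done())"
```

```text
the job is handed in; nothing more can be done
None
```

The board is face-down in the nest with the plate lying over it, and I handed the job in at about 17 s of the 64 s allowed. The hand-in gives no verdict.

- **What I did:** I gripped the large finned-heatsink board across its 26 mm, set it in the swing plate's frame and let go. I then pinched the bar, swung the plate to about 180°, released it and moved the arm clear.
- **Last checks that passed:** the bar measured level at z ≈ 0.060–0.061 m. Through the window, the board's underside shows centred and square over the nest, and the arm was touching nothing.
- **Less certain:** the 5 mm drop was judged from the shadow gap under the window edge. My triangulated corners gave z 0.057 and 0.063 m instead of 0.055 m, but the higher one is probably the plate's edge hiding the board.
- **Along the way:**
  - The first move calls were refused for missing fields, so nothing moved.
  - The side force on the tool reached about 22 N late in the swing, and I eased it before letting go.

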